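# Slide a glass counting chamber over the edge and move it to the reading stage

### The job

The glass counting chamber lies flat in the shallow blue-railed channel of the raised parking block, where it cannot be gripped. Pressing gently on its top, slide it out of the open end until between a third and just under half of it overhangs, still lying flat, then pick it up by the overhanging end, lift it clear and lay it flat and square on the narrow dark ledge of the reading stage, centred across it, with its end up against the red stop, and let go. It is glass: never press or push it against the block or stage with anything near 20 N, do not drop it, and leave the dish, cup, tape roll and marker where they are.

Things in the scene. Friction and masses are not known exactly. Their poses are not given: they have to be found in the camera images.
- chamber: loose glass counting chamber, a flat greenish glass plate with white frosted ends, 76 (its x) x 34 (its y) x 4 mm (z), about 30 g; origin at the centre of its underside. Both ends are alike. It starts in the channel of the parking block, its x along the channel. It slides easily on the deck; both are hard, so pressing 1 mm too deep breaks the force limit; gripping it by its sides with 20 N is safe
- block: fixed parking block; deck 130 x 60 mm, 60 mm above the worktop, on a base 14 mm high (x -70 to +80 mm); origin on the worktop under the deck's middle. Channel along x, 37 mm wide, between two blue rails 3 mm high (glass stands 1 mm proud) 11.5 mm wide; a blue filler as high closes it from x = +23 mm. Open at the -x end, where the deck ends square with free space before it
- block_edge (a point): middle of the upper edge of the deck at the open end of the channel, 65 mm along -x of the block's origin, on the channel's floor (60 mm above the worktop); axes as the block's: x runs into the channel, z up. The chamber slides out along -x; it overhangs by 38 mm minus its x in this frame and tips off when its middle passes the edge
- stage: fixed reading stage: white base 130 x 100 x 16 mm with a dark ledge 90 mm long (x -45 to +45 mm), only 22 mm wide (y), its top 60 mm above the worktop; at its +x end a red stop, 22 mm wide, 6 mm higher than the ledge, its face at x = +45 mm. Origin on the worktop under the ledge's middle
- stage_seat (a point): point on the ledge's top where the middle of the chamber's underside comes when it lies home with its end against the red stop (7 mm along +x from the ledge's middle, 60 mm above the worktop); axes as the stage's: x along the ledge to the stop, z up
- dish: bystander: small round culture dish, 58 mm wide, 14 mm high; origin at the centre of its underside
- cup: bystander: thin clear plastic cup, 64 mm wide, 71 mm high; origin at the centre of its underside
- tape_roll: bystander: roll of beige tape lying flat, 73 mm wide, 19 mm high; origin at the centre of its underside
- marker_blue: bystander: white marker pen with a blue cap, 14 x 128 x 16 mm, lying on the worktop; origin at the middle of its underside

How it is judged:
By the outcome, as a careful person would: the job done as asked, in the order asked, and still so for the second after the job is handed in, with the robot touching nothing.
It also fails if it takes over 61 s, if anything falls off the work surface, if the arm or the gripper's body presses on something with over 40 N, if the wrist force passes 120 N, or if a joint passes its speed limit or range.

### The arm

A 6-joint arm with a two-finger parallel gripper is mounted at the origin on a cart in front of the work surface, level with it; the furniture and walls round the work are solid. World frame = base frame: x ahead of the robot, y to its left, z up, the work surface at z = 0. Lengths are in m, angles in rad, forces in N, time in s.
With the tool pointing down it reaches from about 0.4 to 0.825 m from the base axis. Payload 7 kg.
Tool frame: the origin (TCP) lies midway between the tips of the shut fingers; the grasp point (between the pads) lies 19 mm behind it; z points along the fingers, y is the line along which they close (so a half turn about z gives the same grasp; the last joint's range is limited). The gripper opens to 85 mm and grips with 20 to 120 N. Pads are 22 mm wide; open, the fingers measure 114 mm over their backs; the gripper's body (76 mm by 85 mm) begins 54 mm behind the grasp point. The pads swing forward as they close: fully open they stand 13 mm farther back than shut.
Start: joints at [0.288, 0.359, 0.012, 0, -1.224, -0.288], TCP at [0.675, -0, 0.231] pointing down, gripper open.
Joint ranges: [-3.07, 3.07], [-1.43, 2.12], [-1.02, 1.25], [-3.03, 1.67], [-3.05, -0], [-3.03, 3.03]. Speed limits (rad/s): [2.39, 2.39, 3.01, 3.14, 3.14, 3.14].

### API

Orientations are given as [roll, pitch, yaw] about the fixed x, y, z axes, in that order (R = Rz(yaw) Ry(pitch) Rx(roll)).
In Python, from plant import state, eyes, arm gives the robot as it stands.
- The arm moves only by the shell command python3 -m creep 'ROWS' [OPENING] [FORCE]. ROWS is JSON, a list of rows, each an object of numbers: "tx", "ty", "tz": the shift along the tool's x, y, z in cm; "wx", "wy", "wz": the turn, a rotation vector about the tool's x, y, z in rad. A call has exactly 8 rows; each row is the pose to reach, as a shift and turn from the pose commanded when the call began, along the tool's axes at that moment; what a row does not reach only later rows make up. A row lasts 1/10 s, in which the tool goes at most 50 mm and 8.59 degrees, less where a joint would pass 70% of its speed; a pose out of reach is approached as far as the arm can. A call with a gripper value outside its range is refused whole. OPENING is the closure, from 0 (fully open) to 1 (shut), set as the call begins (- or left out, the last holds). The fingers move at their own pace and stop on an object; FORCE is the grip in N (left out, the last holds). Time passes only in rows, so rows that repeat a pose let the fingers close, or fill a call up. It gives the time, the measured TCP pose, the force, the opening and the grip force at its end, in the units of the state.
- state(): the state, without advancing time (a new reading comes with each control period).
- eyes.camera(name): name is "scene" or "side" or "wrist"; returns the picture (400x640x3 uint8, red, green, blue); there is no depth.
- eyes.camera_model(name): a dict with "camera_matrix" (3x3 intrinsics, pixels), "xyz" and "rotation" of the camera in the world. Camera axes: x right, y down, z forward; pixel columns grow to the right and rows downward; lengths in m; the calibration is good to about 2 mm. The wrist camera is an equidistant fisheye: a pixel r from the principal point sees the ray r / f radians off the axis. A picture is of the moment at which its call begins: read the wrist's pose just before it. camera_model takes no time and is no camera call; for the wrist camera it gives the pose at the moment of the call.
- arm.sign_off(): hands the job in; it is judged then, once.
The state is a dict: "time_s": time; "joint_positions": joint angles; "qd": joint speeds; "effort": joint torques, N m; "tool_pos": TCP position; "orientation": TCP orientation; "ft_force": force on the tool from outside, world axes, zero at the start; "torque": the same for the moment, N m; "opening": finger opening in m; "gripper_force": force on a finger pad.
Only numpy, scipy, OpenCV 4.12 (cv2) and the standard library are available. Lean on these libraries where they do the work, as an engineer would, in place of code of your own. Each camera call takes 0.05 s, during which the arm holds its last target. There are 200 camera calls.

## Working session

There is one attempt and no reset: what is moved stays moved. The work goes in short steps, Python scripts to look and compute and a shell command to move; the robot and the scene stay as the last step left them, time stands still between calls to the robot, and variables do not carry over. Pictures are saved under pics/ and viewed, at most 10 in all, crops included, and the job is handed in when it is done.

```bash
mkdir -p pics; ls; python3 - <<'E'
from plant import state, eyes, arm
import cv2,numpy as np
print(state())
for n in ("scene","side","wrist"):
    m=eyes.camera_model(n); print(n,{k:np.round(v,4).tolist() for k,v in m.items() if k in("camera_matrix","xyz","rotation")},[k for k in m])
    cv2.imwrite(f"pics/{n}0.png",eyes.camera(n)[:,:,::-1])
E
```

```text
pics
{'time_s': 0.0, 'joint_positions': array([ 2.88075895e-01,  3.59427649e-01,  1.10348654e-02, -3.71657987e-04,
       -1.22410018e+00, -2.88121952e-01]), 'qd': array([-1.21989808e-03,  1.48885521e-03, -1.69779646e-03,  1.86535292e-04,
        4.83687329e-04, -6.48335028e-05]), 'effort': array([ 2.55543900e-04, -5.83324420e+01,  2.93422562e+01,  6.93659976e+00,
       -6.00149287e-03, -1.14765509e-06]), 'tool_pos': array([ 6.74502292e-01, -3.96840705e-05,  2.30323006e-01]), 'orientation': array([ 3.13986667e+00, -1.47178484e-04, -1.57096884e+00]), 'ft_force': array([ 0.37316815, -0.05295728, -0.31594067]), 'torque': array([ 0.06391501,  0.03384588, -0.01452433]), 'gripper_force': 0.0, 'opening': 0.08516676504969331}
scene {'camera_matrix': [[477.6484, 0.0, 314.1828], [0.0, 477.6484, 202.6453], [0.0, 0.0, 1.0]], 'xyz': [-0.0835, -0.394, 1.4543], 'rotation': [-2.6299, -0.0112, -0.962]} ['camera_matrix', 'xyz', 'rotation']
side {'camera_matrix': [[375.5287, 0.0, 317.8009], [0.0, 375.5287, 196.0007], [0.0, 0.0, 1.0]], 'xyz': [0.2015, -0.7203, 0.5958], 'rotation': [-2.1361, 0.0033, -0.4424]} ['camera_matrix', 'xyz', 'rotation']
wrist {'camera_matrix': [[309.7069, 0.0, 315.0241], [0.0, 309.7069, 198.3093], [0.0, 0.0, 1.0]], 'xyz': [0.6757, -0.0757, 0.373], 'rotation': [2.8409, -0.0021, -3.1412]} ['camera_matrix', 'xyz', 'rotation']
```

View pics/scene0.png

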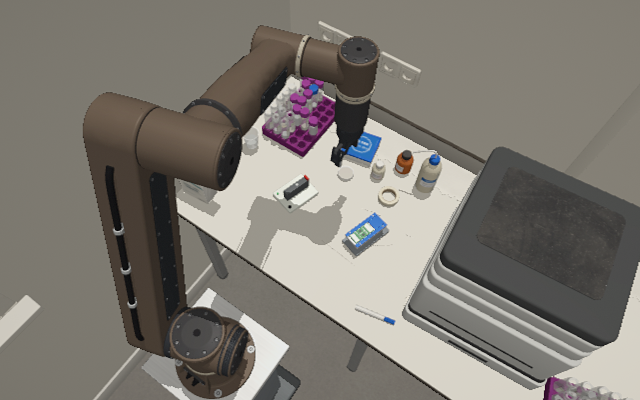

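View pics/wrist0.png

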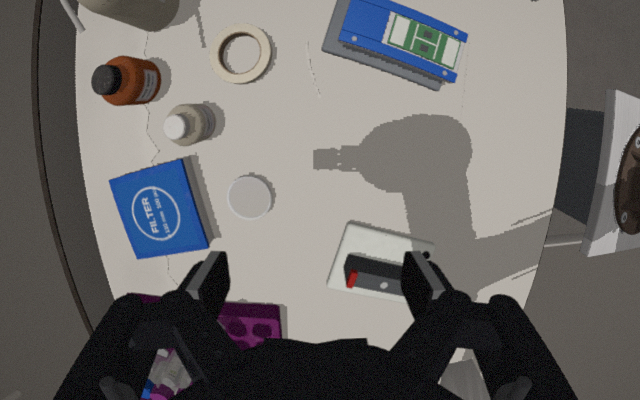

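The wrist picture shows the block at the top right: filler around (370,20), chamber (425,40), open end at (467,40), towards the robot. The stage is at about (380,265) with its red stop at (352,275). The scene view shows the same, with the block at (366,233) and the stage at (296,190). Next I'll measure both.

```bash
cat > h.py <<'E'
import numpy as np, cv2
from scipy.spatial.transform import Rotation as Ro
from plant import state, eyes, arm
def cam(name,save=None):
    m=eyes.camera_model(name); im=eyes.camera(name)
    if save: cv2.imwrite(f"pics/{save}.png",im[:,:,::-1])
    return im,m
def cast(m,px,z,name):
    px=np.atleast_2d(np.asarray(px,float)); K=np.array(m["camera_matrix"])
    d=(px-[K[0,2],K[1,2]])/K[0,0]
    if name=="wrist":
        r=np.linalg.norm(d,axis=1,keepdims=True); r=np.maximum(r,1e-9)
        v=np.hstack([d/r*np.sin(r),np.cos(r)])
    else: v=np.hstack([d,np.ones((len(d),1))])
    w=v@Ro.from_euler("xyz",m["rotation"]).as_matrix().T
    o=np.array(m["xyz"]); return (o+w*((z-o[2])/w[:,2])[:,None])[:,:2]
def project(m,P,name):
    K=np.array(m["camera_matrix"]); c=(np.atleast_2d(P)-m["xyz"])@Ro.from_euler("xyz",m["rotation"]).as_matrix()
    if name=="wrist":
        t=np.arctan2(np.hypot(c[:,0],c[:,1]),c[:,2])/np.hypot(c[:,0],c[:,1]); d=c[:,:2]*t[:,None]
    else: d=c[:,:2]/c[:,2:]
    return d*K[0,0]+K[:2,2]
def mask(im,lo,hi):
    return cv2.inRange(cv2.cvtColor(im,cv2.COLOR_RGB2HSV),lo,hi)
def blobs(mk,amin=20):
    return [c[:,0] for c in sorted(cv2.findContours(mk,0,cv2.CHAIN_APPROX_NONE)[0],key=cv2.contourArea,reverse=True) if cv2.contourArea(c)>amin]
def rect(P):
    (c,s,a)=cv2.minAreaRect((P*1000).astype(np.float32)); return np.round(c,1),np.round(s,1),round(a,1)
E
python3 - <<'E'
from h import *
for n in ("scene","wrist","side"):
    im,m=cam(n)
    for c in blobs(mask(im,(105,120,60),(125,255,255)))[:3]:
        print(n,"blue",c.mean(0).round(),rect(cast(m,c,.063,n)))
    r=cv2.bitwise_or(mask(im,(0,160,80),(5,255,255)),mask(im,(175,160,80),(180,255,255)))
    for c in blobs(r,4)[:3]: print(n,"red",c.mean(0).round(),rect(cast(m,c,.066,n)))
    for c in blobs(mask(im,(50,90,40),(80,255,255)),8)[:3]: print(n,"green",c.mean(0).round(),rect(cast(m,c,.064,n)))
E
```

```text
scene blue [364. 146.] (array([861.2,  30. ]), array([116.9,  93.8]), 11.4)
scene blue [365. 230.] (array([ 580.9, -153.1]), array([ 58.1, 125.9]), 73.3)
scene blue [434. 159.] (array([ 955. , -206.2]), array([44.6, 31.1]), 6.9)
wrist blue [160. 210.] (array([861.3,  38.5]), array([109.2, 107.4]), 11.5)
wrist blue [405.  36.] (array([ 582.7, -153. ]), array([ 59.5, 128.9]), 73.4)
wrist blue [147. 389.] (array([981.4, 386.8]), array([79.6, 16.5]), 59.6)
wrist red [352. 279.] (array([632.5, 118.5]), array([20. ,  8.3]), 74.9)
wrist green [423.  49.] (array([ 564.7, -138.8]), array([14.8, 23.1]), 73.3)
wrist green [427.  33.] (array([ 559.9, -156.4]), array([13.5, 21.7]), 74.4)
wrist green [409.  36.] (array([ 579.7, -152.2]), array([32.5,  7.4]), 68.2)
side blue [363. 229.] (array([ 586.4, -147.3]), array([40.3, 97.2]), 72.6)
side blue [327. 358.] (array([ 367.6, -397.5]), array([ 9.8, 31.5]), 11.8)
side blue [359. 242.] (array([ 561.1, -170.7]), array([11.5, 64.7]), 73.2)
```

View pics/side0.png

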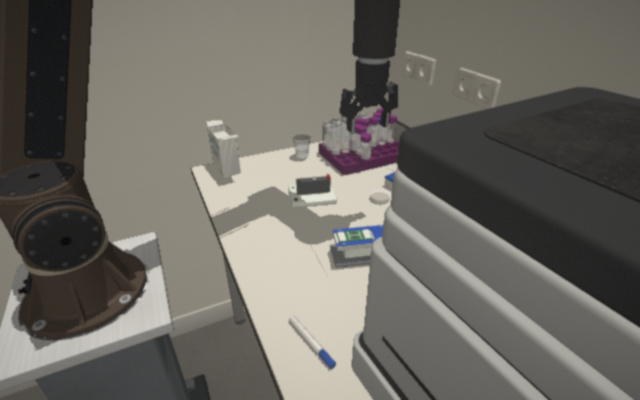

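The side view shows the block at (360,240) and the stage at (313,190), with the way between them clear. The block's centre is about (582,-153) mm, its x at -16.6°, and the chamber sits about 20 mm towards the open end. I'll move above it with the fingers shut, tool x along the block's x.

```bash
python3 -m creep '[{"tx":2,"ty":1.2,"tz":1,"wz":-0.14},{"tx":4.5,"ty":2.8,"tz":2.5,"wz":-0.29},{"tx":7,"ty":4.4,"tz":4,"wz":-0.44},{"tx":9.5,"ty":6,"tz":5.5,"wz":-0.59},{"tx":12,"ty":7.5,"tz":7,"wz":-0.74},{"tx":14,"ty":8.7,"tz":8,"wz":-0.89},{"tx":15,"ty":9.3,"tz":8.7,"wz":-1.04},{"tx":15.2,"ty":9.4,"tz":9,"wz":-1.18}]' 1 20
python3 -m creep '[{"wz":-0.05},{"wz":-0.1},{"wz":-0.1},{"wz":-0.1},{"wz":-0.1},{"wz":-0.1},{"wz":-0.1},{"wz":-0.1}]'
python3 - <<'E'
from h import *
im,m=cam("wrist","w1"); n="wrist"; s=state(); print(s["tool_pos"],s["orientation"],s["ft_force"],s["opening"])
for c in blobs(mask(im,(105,120,60),(125,255,255)))[:3]: print("blue",c.mean(0).round(),c.min(0),c.max(0),rect(cast(m,c,.063,n)))
for c in blobs(mask(im,(50,90,40),(80,255,255)),8)[:3]: print(n,"green",c.mean(0).round(),rect(cast(m,c,.064,n)))
E
```

```text
[ 6.74887738e-01 -1.13044502e-06  2.31073518e-01] [ 3.14120959e+00 -2.94413255e-05 -1.57083818e+00] [ 0.27502301 -0.42740095  0.0828539 ] 0.08547965001796134
blue [160. 210.] [110 159] [208 258] (array([861.4,  38.4]), array([109.4, 107.2]), 11.3)
blue [405.  36.] [339   0] [467  81] (array([ 582.7, -153. ]), array([ 59.5, 128.7]), 73.3)
blue [147. 389.] [141 379] [153 398] (array([982. , 387.4]), array([79.8, 16.5]), 59.6)
wrist green [424.  49.] (array([ 564.7, -138.6]), array([14.7, 22.7]), 73.8)
wrist green [428.  34.] (array([ 559.8, -156.3]), array([13.2, 21.8]), 73.7)
wrist green [410.  35.] (array([ 579.5, -152.5]), array([33. ,  5.7]), 72.4)$[0]: bad value
$[0]: bad value
```

View pics/w1.png

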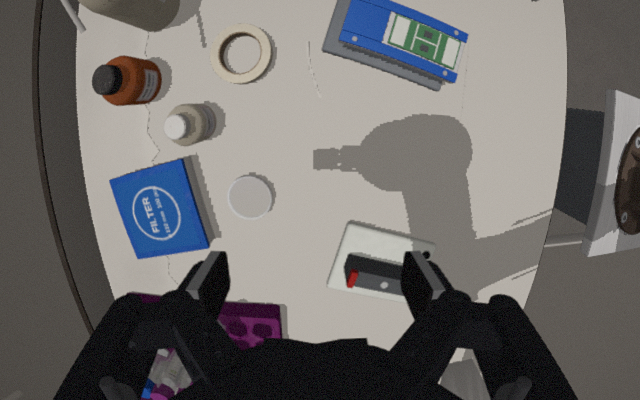

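The view hasn't changed because both moves were refused. Rows probably need all six keys.

```bash
python3 -m creep '[{"tx":2,"ty":1.2,"tz":1,"wx":0,"wy":0,"wz":-0.14},{"tx":4.5,"ty":2.8,"tz":2.5,"wx":0,"wy":0,"wz":-0.29},{"tx":7,"ty":4.4,"tz":4,"wx":0,"wy":0,"wz":-0.44},{"tx":9.5,"ty":6,"tz":5.5,"wx":0,"wy":0,"wz":-0.59},{"tx":12,"ty":7.5,"tz":7,"wx":0,"wy":0,"wz":-0.74},{"tx":14,"ty":8.7,"tz":8,"wx":0,"wy":0,"wz":-0.89},{"tx":15,"ty":9.3,"tz":8.7,"wx":0,"wy":0,"wz":-1.04},{"tx":15.2,"ty":9.4,"tz":9,"wx":0,"wy":0,"wz":-1.18}]' 1 20 &&
python3 -m creep '[{"tx":0,"ty":0,"tz":0,"wx":0,"wy":0,"wz":-0.05},{"tx":0,"ty":0,"tz":0,"wx":0,"wy":0,"wz":-0.1},{"tx":0,"ty":0,"tz":0,"wx":0,"wy":0,"wz":-0.1},{"tx":0,"ty":0,"tz":0,"wx":0,"wy":0,"wz":-0.1},{"tx":0,"ty":0,"tz":0,"wx":0,"wy":0,"wz":-0.1},{"tx":0,"ty":0,"tz":0,"wx":0,"wy":0,"wz":-0.1},{"tx":0,"ty":0,"tz":0,"wx":0,"wy":0,"wz":-0.1},{"tx":0,"ty":0,"tz":0,"wx":0,"wy":0,"wz":-0.1}]' &&
python3 - <<'E'
from h import *
im,m=cam("wrist","w2"); n="wrist"; s=state(); print(s["tool_pos"],s["orientation"],s["ft_force"],s["opening"])
for c in blobs(mask(im,(105,120,60),(125,255,255)))[:3]: print("blue",c.mean(0).round(),c.min(0),c.max(0),rect(cast(m,c,.063,n)))
for c in blobs(mask(im,(50,90,40),(80,255,255)),8)[:3]: print(n,"green",c.mean(0).round(),rect(cast(m,c,.064,n)))
E
```

```text
time_s: 1.15
tool_pos: [0.5796, -0.1533, 0.1406]
orientation: [3.141, 0.001, -0.386]
ft_force: [0.2, 0.1, 0.7]
opening: -0.0004
gripper_force: 0.0
time_s: 1.95
tool_pos: [0.581, -0.152, 0.1413]
orientation: [-3.142, -0.0, -0.291]
ft_force: [1.0, 0.3, 0.1]
opening: -0.0003
gripper_force: 0.0
[ 0.58100759 -0.15198975  0.1413213 ] [ 3.14158191e+00 -2.40232287e-05 -2.90907380e-01] [-0.36594584  0.19364066 -0.29511492] 0.00015530120084442532
blue [317. 197.] [276 120] [358 278] (array([ 582.7, -153.8]), array([ 59.4, 128. ]), 73.4)
blue [50. 22.] [16  0] [98 65] (array([823. ,  48.1]), array([139.1,  66.1]), 55.2)
blue [50.  7.] [36  0] [69 21] (array([839.4,  34.4]), array([55.3, 21.7]), 55.1)
wrist green [330. 231.] (array([ 559.4, -156.7]), array([14. , 23.7]), 73.7)
wrist green [304. 233.] (array([ 562.8, -138.6]), array([14.8, 27.2]), 72.1)
wrist green [318. 210.] (array([ 579.7, -152.9]), array([31.7,  7.2]), 74.7)
```

```bash
python3 - <<'E'
import cv2
im=cv2.imread("pics/w2.png"); cv2.imwrite("pics/w2c.png",cv2.resize(im[80:330,200:440],None,fx=2.4,fy=2.4))
E
```

```text
(no output)
```

View pics/w2c.png

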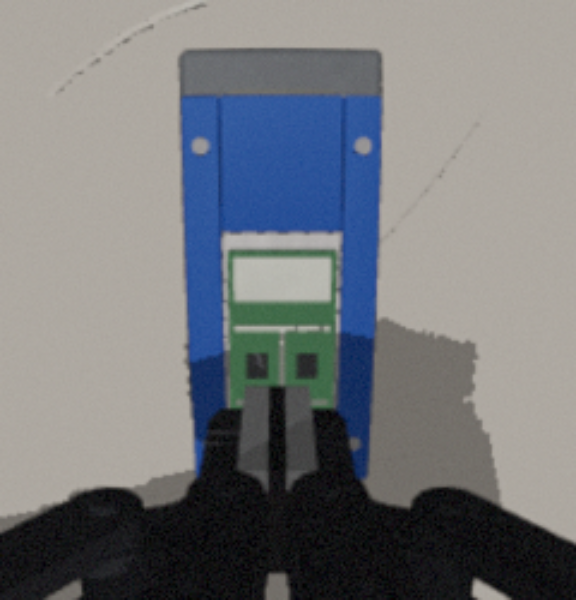

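The crop shows the chamber in the channel, its inner end at crop row 250 (pixel (318,184)). The shut fingers are centred above it at about (315,250).

```bash
python3 - <<'E'
from h import *
s=state();m=eyes.camera_model("wrist")
P=np.array([[229,251],[336,251],[230,400],[334,400],[180,97],[381,97]])/2.4+[200,80]
a=np.radians(-16.6);u=np.array([np.cos(a),np.sin(a)]);v=np.array([-u[1],u[0]])
Z=[.064]*4+[.063]*2
for p,z in zip(P,Z):
    w=cast(m,p,z,"wrist")[0]*1000-[582.7,-153.6]; print(np.round([w@u,w@v],1))
w=s["tool_pos"][:2]*1000-[582.7,-153.6]; print("tool",w@u,w@v)
E
```

```text
[16.7 15.6]
[ 16.7 -17.1]
[-33.8  16.4]
[-33.9 -17.8]
[63.7 29.6]
[ 63.8 -29.9]
tool -2.0819059973621794 1.0596364444205966
```

```bash
python3 -m creep '[{"tx":0,"ty":0.05,"tz":2,"wx":0,"wy":0,"wz":0},{"tx":0,"ty":0.1,"tz":4,"wx":0,"wy":0,"wz":0},{"tx":0,"ty":0.17,"tz":5.5,"wx":0,"wy":0,"wz":0},{"tx":0,"ty":0.17,"tz":6.6,"wx":0,"wy":0,"wz":0},{"tx":0,"ty":0.17,"tz":7.2,"wx":0,"wy":0,"wz":0},{"tx":0,"ty":0.17,"tz":7.4,"wx":0,"wy":0,"wz":0},{"tx":0,"ty":0.17,"tz":7.5,"wx":0,"wy":0,"wz":0},{"tx":0,"ty":0.17,"tz":7.5,"wx":0,"wy":0,"wz":0}]'
python3 -m creep '[{"tx":0,"ty":0,"tz":0.02,"wx":0,"wy":0,"wz":0},{"tx":0,"ty":0,"tz":0.04,"wx":0,"wy":0,"wz":0},{"tx":0,"ty":0,"tz":0.06,"wx":0,"wy":0,"wz":0},{"tx":0,"ty":0,"tz":0.08,"wx":0,"wy":0,"wz":0},{"tx":0,"ty":0,"tz":0.1,"wx":0,"wy":0,"wz":0},{"tx":0,"ty":0,"tz":0.1,"wx":0,"wy":0,"wz":0},{"tx":0,"ty":0,"tz":0.1,"wx":0,"wy":0,"wz":0},{"tx":0,"ty":0,"tz":0.1,"wx":0,"wy":0,"wz":0}]'; python3 -c "
from plant import state
s=state();print(s['tool_pos'],s['ft_force'])"
```

```text
time_s: 2.8
tool_pos: [0.5809, -0.1536, 0.0668]
orientation: [-3.141, -0.001, -0.291]
ft_force: [0.2, -0.7, 0.1]
opening: -0.0002
gripper_force: 0.0
time_s: 3.6
tool_pos: [0.5805, -0.1537, 0.0653]
orientation: [3.142, 0.0, -0.291]
ft_force: [-0.4, 0.4, 1.2]
opening: 0.0002
gripper_force: 0.0
[ 0.5804768  -0.15365284  0.06525722] [-0.39547759  0.36697032  1.18623528]
```

```bash
python3 -m creep '[{"tx":0,"ty":0,"tz":0.01,"wx":0,"wy":0,"wz":0},{"tx":0,"ty":0,"tz":0.02,"wx":0,"wy":0,"wz":0},{"tx":0,"ty":0,"tz":0.03,"wx":0,"wy":0,"wz":0},{"tx":0,"ty":0,"tz":0.04,"wx":0,"wy":0,"wz":0},{"tx":0,"ty":0,"tz":0.05,"wx":0,"wy":0,"wz":0},{"tx":0,"ty":0,"tz":0.05,"wx":0,"wy":0,"wz":0},{"tx":0,"ty":0,"tz":0.05,"wx":0,"wy":0,"wz":0},{"tx":0,"ty":0,"tz":0.05,"wx":0,"wy":0,"wz":0}]'
```

```text
time_s: 4.4
tool_pos: [0.5805, -0.1536, 0.0648]
orientation: [3.142, -0.0, -0.291]
ft_force: [0.7, 0.6, 0.7]
opening: -0.0001
gripper_force: 0.0
```

```bash
python3 -m creep '[{"tx":0,"ty":0,"tz":0.01,"wx":0,"wy":0,"wz":0},{"tx":0,"ty":0,"tz":0.02,"wx":0,"wy":0,"wz":0},{"tx":0,"ty":0,"tz":0.03,"wx":0,"wy":0,"wz":0},{"tx":0,"ty":0,"tz":0.04,"wx":0,"wy":0,"wz":0},{"tx":0,"ty":0,"tz":0.05,"wx":0,"wy":0,"wz":0},{"tx":0,"ty":0,"tz":0.05,"wx":0,"wy":0,"wz":0},{"tx":0,"ty":0,"tz":0.05,"wx":0,"wy":0,"wz":0},{"tx":0,"ty":0,"tz":0.05,"wx":0,"wy":0,"wz":0}]'
```

```text
time_s: 5.2
tool_pos: [0.5805, -0.1537, 0.0643]
orientation: [3.142, 0.0, -0.291]
ft_force: [-0.1, 0.3, -0.5]
opening: -0.0005
gripper_force: 0.0
```

```bash
python3 -m creep '[{"tx":0,"ty":0,"tz":0.01,"wx":0,"wy":0,"wz":0},{"tx":0,"ty":0,"tz":0.02,"wx":0,"wy":0,"wz":0},{"tx":0,"ty":0,"tz":0.03,"wx":0,"wy":0,"wz":0},{"tx":0,"ty":0,"tz":0.04,"wx":0,"wy":0,"wz":0},{"tx":0,"ty":0,"tz":0.04,"wx":0,"wy":0,"wz":0},{"tx":0,"ty":0,"tz":0.04,"wx":0,"wy":0,"wz":0},{"tx":0,"ty":0,"tz":0.04,"wx":0,"wy":0,"wz":0},{"tx":0,"ty":0,"tz":0.04,"wx":0,"wy":0,"wz":0}]'
```

```text
time_s: 6.0
tool_pos: [0.5806, -0.1537, 0.0641]
orientation: [3.142, -0.0, -0.291]
ft_force: [-1.6, 1.3, 5.9]
opening: 0.0002
gripper_force: 2.7
```

```bash
python3 -m creep '[{"tx":-0.1,"ty":0,"tz":0,"wx":0,"wy":0,"wz":0},{"tx":-0.25,"ty":0,"tz":0,"wx":0,"wy":0,"wz":0},{"tx":-0.4,"ty":0,"tz":0,"wx":0,"wy":0,"wz":0},{"tx":-0.55,"ty":0,"tz":0,"wx":0,"wy":0,"wz":0},{"tx":-0.7,"ty":0,"tz":0,"wx":0,"wy":0,"wz":0},{"tx":-0.85,"ty":0,"tz":0,"wx":0,"wy":0,"wz":0},{"tx":-0.95,"ty":0,"tz":0,"wx":0,"wy":0,"wz":0},{"tx":-1,"ty":0,"tz":0,"wx":0,"wy":0,"wz":0}]'; python3 - <<'E'
from h import *
im,m=cam("wrist","w3"); n="wrist"; s=state(); print(s["tool_pos"],s["ft_force"])
g=mask(im,(50,90,40),(80,255,255))
a=np.radians(-16.6);u=np.array([np.cos(a),np.sin(a)]);v=np.array([-u[1],u[0]])
for c in blobs(g,8)[:4]:
    w=cast(m,c,.064,n)*1000-[582.7,-153.6]; print((w@u).min(),(w@u).max(),(w@v).min(),(w@v).max())
cv2.imwrite("pics/w3c.png",cv2.resize(im[80:330,200:440,::-1],None,fx=2.4,fy=2.4))
E
```

```text
time_s: 6.8
tool_pos: [0.5711, -0.1508, 0.0641]
orientation: [-3.141, -0.001, -0.291]
ft_force: [1.6, -0.3, 5.4]
opening: -0.0001
gripper_force: 2.6
[ 0.57105143 -0.15074296  0.06411705] [ 1.24008593 -0.36350294  6.45545574]
4.123271800468505 7.410277408960411 -16.432734769100318 16.01482350788232
-15.98803738140342 -6.512949758178215 14.072535707088699 16.287925503592447
-13.573205036811578 1.3790612778619522 -16.76913043174937 -14.940343238088326
```

View pics/w3c.png

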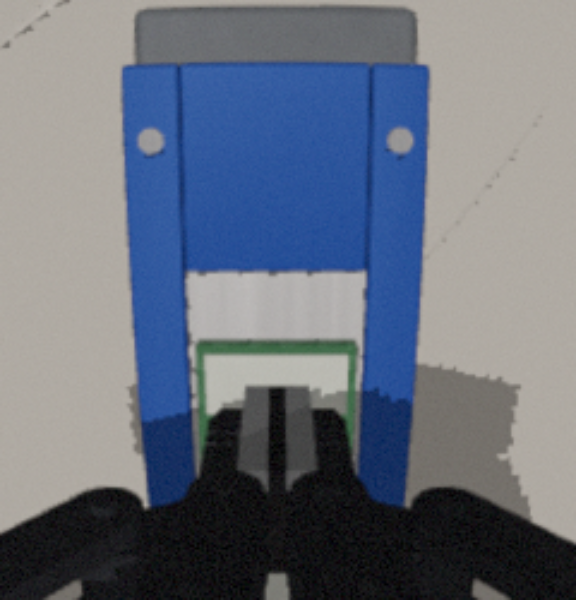

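The slide works: the chamber's inner end (crop row 342) has moved about 9.5 mm away from the filler (row 270) and is still square. About 27 mm remain.

```bash
python3 -m creep '[{"tx":-0.15,"ty":0,"tz":0,"wx":0,"wy":0,"wz":0},{"tx":-0.35,"ty":0,"tz":0,"wx":0,"wy":0,"wz":0},{"tx":-0.55,"ty":0,"tz":0,"wx":0,"wy":0,"wz":0},{"tx":-0.75,"ty":0,"tz":0,"wx":0,"wy":0,"wz":0},{"tx":-0.95,"ty":0,"tz":0,"wx":0,"wy":0,"wz":0},{"tx":-1.15,"ty":0,"tz":0,"wx":0,"wy":0,"wz":0},{"tx":-1.3,"ty":0,"tz":0,"wx":0,"wy":0,"wz":0},{"tx":-1.4,"ty":0,"tz":0,"wx":0,"wy":0,"wz":0}]'; cat > g.py <<'E'
from h import *
im,m=cam("wrist"); n="wrist"; s=state(); print(s["tool_pos"],s["ft_force"])
g=mask(im,(50,90,40),(80,255,255))
a=np.radians(-16.6);u=np.array([np.cos(a),np.sin(a)]);v=np.array([-u[1],u[0]])
for c in blobs(g,8)[:4]:
    w=cast(m,c,.064,n)*1000-[582.7,-153.6]; print(np.round([(w@u).min(),(w@u).max(),(w@v).min(),(w@v).max()],1))
E
python3 g.py
```

```text
time_s: 7.65
tool_pos: [0.5577, -0.1468, 0.0641]
orientation: [-3.142, -0.001, -0.291]
ft_force: [1.5, -0.7, 6.4]
opening: -0.0001
gripper_force: 2.6
[ 0.55758634 -0.14674495  0.06412653] [1.07906497 0.2514714  4.70950873]
[-11.5  -6.6 -16.5  15.6]
[-30.6 -12.6 -16.7 -14.4]
[-30.  -19.3  13.6  16.3]
```

```bash
python3 -m creep '[{"tx":-0.15,"ty":0,"tz":0,"wx":0,"wy":0,"wz":0},{"tx":-0.35,"ty":0,"tz":0,"wx":0,"wy":0,"wz":0},{"tx":-0.55,"ty":0,"tz":0,"wx":0,"wy":0,"wz":0},{"tx":-0.75,"ty":0,"tz":0,"wx":0,"wy":0,"wz":0},{"tx":-0.95,"ty":0,"tz":0,"wx":0,"wy":0,"wz":0},{"tx":-1.15,"ty":0,"tz":0,"wx":0,"wy":0,"wz":0},{"tx":-1.25,"ty":0,"tz":0,"wx":0,"wy":0,"wz":0},{"tx":-1.3,"ty":0,"tz":0,"wx":0,"wy":0,"wz":0}]'; python3 g.py
```

```text
time_s: 8.5
tool_pos: [0.5452, -0.1431, 0.0641]
orientation: [-3.141, -0.001, -0.291]
ft_force: [1.6, -0.2, 4.9]
opening: -0.0001
gripper_force: 2.6
[ 0.54517629 -0.14300789  0.06410074] [0.90769071 0.08431865 6.35821819]
[-22.8 -19.6 -16.4  15.6]
[-43.  -24.5 -16.7 -14.9]
[-44.8 -34.1  14.1  16.3]
```

```bash
python3 -m creep '[{"tx":0,"ty":0,"tz":-0.3,"wx":0,"wy":0,"wz":0},{"tx":0,"ty":0,"tz":-1.5,"wx":0,"wy":0,"wz":0},{"tx":0,"ty":0,"tz":-4,"wx":0,"wy":0,"wz":0},{"tx":-1,"ty":0,"tz":-6.5,"wx":0,"wy":0,"wz":0},{"tx":-2.5,"ty":0,"tz":-7,"wx":0,"wy":0,"wz":0},{"tx":-3.8,"ty":0,"tz":-7,"wx":0,"wy":0,"wz":0},{"tx":-4.2,"ty":0,"tz":-7,"wx":0,"wy":0,"wz":0},{"tx":-4.2,"ty":0,"tz":-7,"wx":0,"wy":0,"wz":0}]'
python3 -m creep '[{"tx":0,"ty":0,"tz":0,"wx":0,"wy":0,"wz":0},{"tx":0,"ty":0,"tz":0,"wx":0,"wy":0,"wz":0},{"tx":0,"ty":0,"tz":0,"wx":0,"wy":0,"wz":0},{"tx":0,"ty":0,"tz":0,"wx":0,"wy":0,"wz":0},{"tx":0,"ty":0,"tz":0,"wx":0,"wy":0,"wz":0},{"tx":0,"ty":0,"tz":0,"wx":0,"wy":0,"wz":0},{"tx":0,"ty":0,"tz":0,"wx":0,"wy":0,"wz":0},{"tx":0,"ty":0,"tz":0,"wx":0,"wy":0,"wz":0}]' 0.2
python3 - <<'E'
from h import *
im,m=cam("wrist","w4"); n="wrist"; s=state(); print(s["tool_pos"],s["opening"])
a=np.radians(-16.6);u=np.array([np.cos(a),np.sin(a)]);v=np.array([-u[1],u[0]])
def f(p,z): 
    w=cast(m,p,z,n)*1000-[582.7,-153.6]; return np.c_[w@u,w@v]
for c in blobs(mask(im,(105,120,60),(125,255,255)))[:1]: print("blue",rect(cast(m,c,.063,n)))
for c in blobs(mask(im,(50,90,40),(80,255,255)),8)[:4]:
    w=f(c,.064); print(w.min(0).round(1),w.max(0).round(1))
print("tool",(s["tool_pos"][:2]*1000-[582.7,-153.6])@np.c_[u,v])
cv2.imwrite("pics/w4c.png",cv2.resize(im[80:330,190:450,::-1],None,fx=2.4,fy=2.4))
E
```

```text
time_s: 9.35
tool_pos: [0.5037, -0.1308, 0.1334]
orientation: [3.141, 0.001, -0.29]
ft_force: [0.6, -0.4, -0.7]
opening: 0.0001
gripper_force: 0.0
time_s: 10.15
tool_pos: [0.5048, -0.131, 0.1339]
orientation: [-3.142, -0.0, -0.291]
ft_force: [-0.4, 0.4, 0.3]
opening: 0.0684
gripper_force: 0.0
[ 0.50482932 -0.13100173  0.13393505] 0.06819882618876594
blue (array([ 582.1, -153.6]), array([ 59.1, 128.3]), 73.5)
[-71.1 -16.2] [-46.9  -1.8]
[-68.9   1.7] [-46.9  15.8]
[-43.4 -16.4] [-37.   14.9]
[-79.5 -16.3] [-73.4  10.5]
tool [-81.08129267  -0.59031325]
```

View pics/w4c.png

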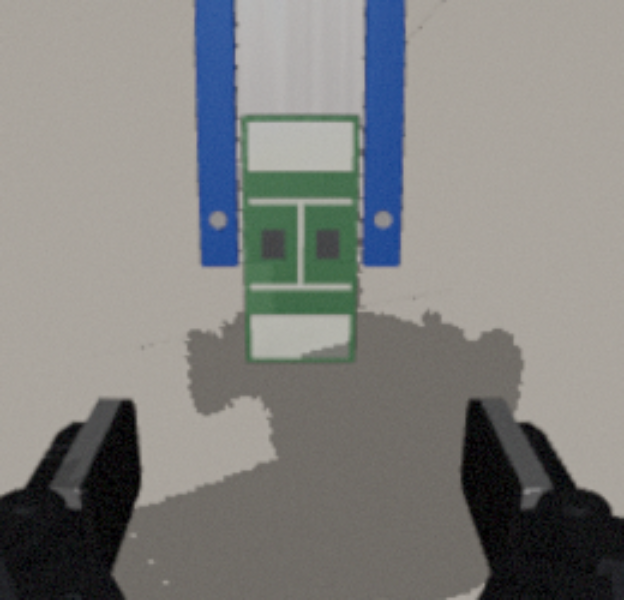

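The chamber lies flat and square, from crop row 117 to row 361, with the deck edge at row 266. That is roughly 0.39 of it overhanging. The fingers at columns 133 and 465 straddle its centre at column 300.

```bash
python3 - <<'E'
from h import *
s=state();m=eyes.camera_model("wrist")
P=np.array([[241,117],[359,117],[246,361],[355,361],[201,266],[400,266]])/2.4+[190,80]
a=np.radians(-16.6);u=np.array([np.cos(a),np.sin(a)]);v=np.array([-u[1],u[0]])
W=np.array([cast(m,p,z,"wrist")[0]*1000 for p,z in zip(P,[.064]*4+[.063]*2)])
t=s["tool_pos"][:2]*1000
yaw=s["orientation"][2];x=np.array([np.cos(yaw),np.sin(yaw)]);y=np.array([x[1],-x[0]])
print("in tool axes mm",np.round((W-t)@np.c_[x,y],1).tolist(), yaw)
d=W[0]+W[1]-W[2]-W[3]; print("chamber yaw",np.arctan2(d[1],d[0]))
E
```

```text
in tool axes mm [[60.3, -17.0], [60.3, 16.6], [-14.6, -17.0], [-14.6, 16.9], [15.8, -29.9], [15.8, 29.8]] -0.29081016934926396
chamber yaw -0.2882040724612712
```

```bash
python3 -m creep '[{"tx":0,"ty":0,"tz":1.5,"wx":0,"wy":0,"wz":0},{"tx":0,"ty":0,"tz":3.5,"wx":0,"wy":0,"wz":0},{"tx":0,"ty":0,"tz":5.5,"wx":0,"wy":0,"wz":0},{"tx":0,"ty":0,"tz":7.3,"wx":0,"wy":0,"wz":0},{"tx":0,"ty":0,"tz":8.6,"wx":0,"wy":0,"wz":0},{"tx":0,"ty":0,"tz":9.2,"wx":0,"wy":0,"wz":0},{"tx":0,"ty":0,"tz":9.3,"wx":0,"wy":0,"wz":0},{"tx":0,"ty":0,"tz":9.3,"wx":0,"wy":0,"wz":0}]' 0.3 
python3 -m creep '[{"tx":0,"ty":0,"tz":0,"wx":0,"wy":0,"wz":0},{"tx":0,"ty":0,"tz":0,"wx":0,"wy":0,"wz":0},{"tx":0,"ty":0,"tz":0,"wx":0,"wy":0,"wz":0},{"tx":0,"ty":0,"tz":0,"wx":0,"wy":0,"wz":0},{"tx":0,"ty":0,"tz":0,"wx":0,"wy":0,"wz":0},{"tx":0,"ty":0,"tz":0,"wx":0,"wy":0,"wz":0},{"tx":0,"ty":0,"tz":0,"wx":0,"wy":0,"wz":0},{"tx":0,"ty":0,"tz":0,"wx":0,"wy":0,"wz":0}]' 0.54 20
```

```text
time_s: 11.0
tool_pos: [0.5051, -0.131, 0.0413]
orientation: [-3.142, -0.0, -0.291]
ft_force: [-0.4, 0.5, 0.5]
opening: 0.06
gripper_force: 0.0
time_s: 11.8
tool_pos: [0.5048, -0.131, 0.0409]
orientation: [3.142, -0.0, -0.291]
ft_force: [-0.6, 0.6, 0.1]
opening: 0.0394
gripper_force: 0.0
```

```bash
python3 -m creep '[{"tx":0,"ty":0,"tz":0,"wx":0,"wy":0,"wz":0},{"tx":0,"ty":0,"tz":0,"wx":0,"wy":0,"wz":0},{"tx":0,"ty":0,"tz":0,"wx":0,"wy":0,"wz":0},{"tx":0,"ty":0,"tz":0,"wx":0,"wy":0,"wz":0},{"tx":0,"ty":0,"tz":0,"wx":0,"wy":0,"wz":0},{"tx":0,"ty":0,"tz":0,"wx":0,"wy":0,"wz":0},{"tx":0,"ty":0,"tz":0,"wx":0,"wy":0,"wz":0},{"tx":0,"ty":0,"tz":0,"wx":0,"wy":0,"wz":0}]' 0.75 20
```

```text
time_s: 12.6
tool_pos: [0.5048, -0.131, 0.0409]
orientation: [3.142, 0.0, -0.291]
ft_force: [0.2, 0.0, 2.4]
opening: 0.0336
gripper_force: 20.2
```

```bash
python3 -m creep '[{"tx":0,"ty":0,"tz":-0.2,"wx":0,"wy":0,"wz":0},{"tx":0,"ty":0,"tz":-0.7,"wx":0,"wy":0,"wz":0},{"tx":0,"ty":0,"tz":-1.7,"wx":0,"wy":0,"wz":0},{"tx":0,"ty":0,"tz":-3.5,"wx":0,"wy":0,"wz":0},{"tx":0,"ty":0,"tz":-5.5,"wx":0,"wy":0,"wz":0},{"tx":0,"ty":0,"tz":-7.5,"wx":0,"wy":0,"wz":0},{"tx":0,"ty":0,"tz":-9,"wx":0,"wy":0,"wz":0},{"tx":0,"ty":0,"tz":-10,"wx":0,"wy":0,"wz":0}]'
python3 -m creep '[{"tx":-0.2,"ty":-1.5,"tz":-0.3,"wx":0,"wy":0,"wz":0},{"tx":-0.7,"ty":-4.5,"tz":-0.8,"wx":0,"wy":0,"wz":0},{"tx":-1.4,"ty":-8.5,"tz":-1,"wx":0,"wy":0,"wz":0},{"tx":-2.1,"ty":-12.5,"tz":-1,"wx":0,"wy":0,"wz":0},{"tx":-2.8,"ty":-16.5,"tz":-1,"wx":0,"wy":0,"wz":0},{"tx":-3.5,"ty":-20.5,"tz":-1,"wx":0,"wy":0,"wz":0},{"tx":-4,"ty":-24,"tz":-1,"wx":0,"wy":0,"wz":0},{"tx":-4.4,"ty":-26,"tz":-1,"wx":0,"wy":0,"wz":0}]'
python3 -m creep '[{"tx":0,"ty":-0.7,"tz":0,"wx":0,"wy":0,"wz":0},{"tx":0,"ty":-1,"tz":0,"wx":0,"wy":0,"wz":0},{"tx":0,"ty":-1,"tz":0,"wx":0,"wy":0,"wz":0},{"tx":0,"ty":-1,"tz":0,"wx":0,"wy":0,"wz":0},{"tx":0,"ty":-1,"tz":0,"wx":0,"wy":0,"wz":0},{"tx":0,"ty":-1,"tz":0,"wx":0,"wy":0,"wz":0},{"tx":0,"ty":-1,"tz":0,"wx":0,"wy":0,"wz":0},{"tx":0,"ty":-1,"tz":0,"wx":0,"wy":0,"wz":0}]'
python3 - <<'E'
from h import *
im,m=cam("wrist","w5"); n="wrist"
r=cv2.bitwise_or(mask(im,(0,160,80),(5,255,255)),mask(im,(175,160,80),(180,255,255)))
for c in blobs(r,4)[:3]: print("red",c.mean(0).round(),rect(cast(m,c,.066,n)))
cv2.imwrite("pics/w5c.png",cv2.resize(im[50:330,160:480,::-1],None,fx=2.1,fy=2.1))
E
```

```text
time_s: 13.4
tool_pos: [0.5054, -0.131, 0.143]
orientation: [-3.141, -0.002, -0.291]
ft_force: [-0.4, 0.4, 0.4]
opening: 0.0335
gripper_force: 20.1
time_s: 14.2
tool_pos: [0.5371, 0.1338, 0.1506]
orientation: [3.141, 0.0, -0.289]
ft_force: [0.1, -0.2, -1.0]
opening: 0.0332
gripper_force: 20.1
time_s: 15.0
tool_pos: [0.5401, 0.14, 0.151]
orientation: [-3.141, -0.0, -0.291]
ft_force: [-0.9, -0.2, 0.2]
opening: 0.0335
gripper_force: 20.1
red [305.  82.] (array([632.1, 120.2]), array([20.2,  6.7]), 73.2)
```

View pics/w5c.png

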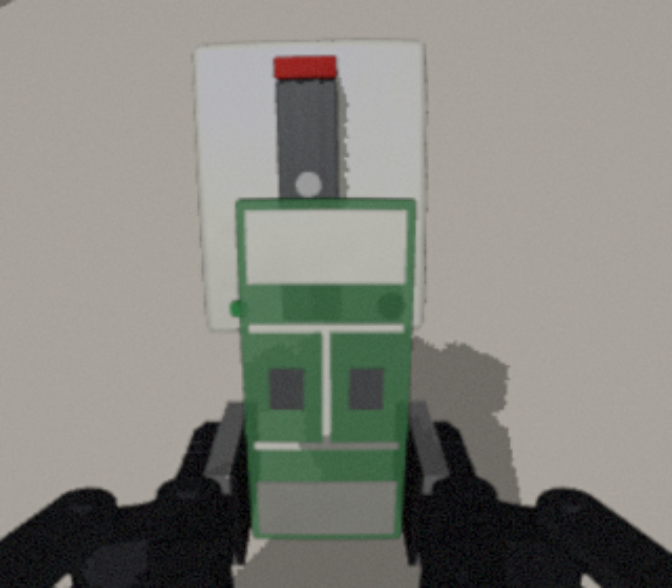

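The chamber is held straight by its end. Its far end is at crop row 201, the ledge ahead spans columns 277–338, and the red stop is at rows 57–79. Next I'll work out the offset.

```bash
python3 - <<'E'
from h import *
s=state();m=eyes.camera_model("wrist"); t=s["tool_pos"]*1000
yaw=s["orientation"][2];x=np.array([np.cos(yaw),np.sin(yaw)]);y=np.array([x[1],-x[0]])
def T(p,z): return np.round((cast(m,np.array(p)/2.1+[160,50],z,"wrist")*1000-t[:2])@np.c_[x,y],1).tolist()
print("chamber",T([[236,199],[415,199],[253,538],[403,538]],.174))
print("stop",T([[274,57],[336,57],[275,78],[336,78]],.066))
print("ledge",T([[277,90],[337,90],[279,190],[338,190]],.060))
print("base",T([[195,48],[424,42],[212,330],[422,327]],.016))
E
```

```text
chamber [[61.2, -16.8], [61.2, 16.4], [-14.5, -16.6], [-14.5, 17.5]]
stop [[97.2, -17.9], [97.0, 3.3], [89.8, -17.6], [89.7, 3.3]]
ledge [[85.8, -17.4], [85.7, 3.8], [49.7, -17.0], [49.7, 4.3]]
base [[106.9, -55.5], [108.9, 41.1], [-18.6, -51.9], [-17.0, 43.5]]
```

```bash
python3 -m creep '[{"tx":0.5,"ty":-0.2,"tz":1.5,"wx":0,"wy":0,"wz":-0.005},{"tx":1.2,"ty":-0.4,"tz":4,"wx":0,"wy":0,"wz":-0.01},{"tx":1.8,"ty":-0.6,"tz":6.5,"wx":0,"wy":0,"wz":-0.015},{"tx":2.3,"ty":-0.62,"tz":8.5,"wx":0,"wy":0,"wz":-0.015},{"tx":2.5,"ty":-0.62,"tz":9.8,"wx":0,"wy":0,"wz":-0.015},{"tx":2.5,"ty":-0.62,"tz":10.4,"wx":0,"wy":0,"wz":-0.015},{"tx":2.5,"ty":-0.62,"tz":10.6,"wx":0,"wy":0,"wz":-0.015},{"tx":2.5,"ty":-0.62,"tz":10.6,"wx":0,"wy":0,"wz":-0.015}]'
python3 - <<'E'
from h import *
im,m=cam("wrist","w6"); n="wrist"; s=state(); print(s["tool_pos"],s["ft_force"],s["gripper_force"])
cv2.imwrite("pics/w6c.png",cv2.resize(im[20:240,170:470,::-1],None,fx=2.6,fy=2.6))
E
```

```text
time_s: 15.85
tool_pos: [0.566, 0.1392, 0.0454]
orientation: [-3.141, -0.0, -0.276]
ft_force: [0.3, -0.4, 0.6]
opening: 0.0337
gripper_force: 20.1
[0.5661653  0.13935048 0.04575392] [0.05521235 0.425146   0.13119044] 20.14375627040863
```

View pics/w6c.png

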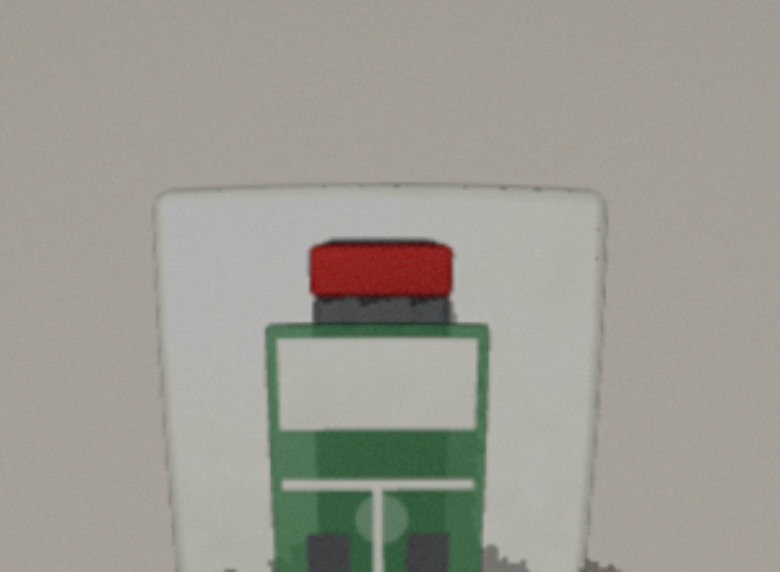

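The chamber sits over the ledge, about 4 mm short of the red stop (rows 296 and 323). It is parallel to the ledge and about 0.5 mm left of centre (column 377 against 381). I'll correct that and lower.

```bash
python3 -m creep '[{"tx":0,"ty":0.03,"tz":0.1,"wx":0,"wy":0,"wz":0},{"tx":0.05,"ty":0.06,"tz":0.2,"wx":0,"wy":0,"wz":0},{"tx":0.1,"ty":0.06,"tz":0.3,"wx":0,"wy":0,"wz":0},{"tx":0.15,"ty":0.06,"tz":0.35,"wx":0,"wy":0,"wz":0},{"tx":0.2,"ty":0.06,"tz":0.35,"wx":0,"wy":0,"wz":0},{"tx":0.25,"ty":0.06,"tz":0.35,"wx":0,"wy":0,"wz":0},{"tx":0.28,"ty":0.06,"tz":0.35,"wx":0,"wy":0,"wz":0},{"tx":0.28,"ty":0.06,"tz":0.35,"wx":0,"wy":0,"wz":0}]'
python3 -c "
from plant import state
s=state();print(s['tool_pos'],s['ft_force'])"
```

```text
time_s: 16.7
tool_pos: [0.5684, 0.1377, 0.0414]
orientation: [3.142, 0.0, -0.276]
ft_force: [-0.5, 0.3, 0.5]
opening: 0.0333
gripper_force: 20.1
[0.56836698 0.13766828 0.04136582] [-0.53291093  0.26259876  0.47249778]
```

Next I'll creep to the stop, about 0.5 mm per call.

```bash
python3 -m creep '[{"tx":0.01,"ty":0,"tz":0,"wx":0,"wy":0,"wz":0},{"tx":0.02,"ty":0,"tz":0,"wx":0,"wy":0,"wz":0},{"tx":0.03,"ty":0,"tz":0,"wx":0,"wy":0,"wz":0},{"tx":0.04,"ty":0,"tz":0,"wx":0,"wy":0,"wz":0},{"tx":0.05,"ty":0,"tz":0,"wx":0,"wy":0,"wz":0},{"tx":0.06,"ty":0,"tz":0,"wx":0,"wy":0,"wz":0},{"tx":0.06,"ty":0,"tz":0,"wx":0,"wy":0,"wz":0},{"tx":0.06,"ty":0,"tz":0,"wx":0,"wy":0,"wz":0}]'
```

```text
time_s: 17.5
tool_pos: [0.5689, 0.1375, 0.0414]
orientation: [3.142, -0.0, -0.276]
ft_force: [-0.4, -0.5, 0.8]
opening: 0.0335
gripper_force: 20.1
```

```bash
python3 -m creep '[{"tx":0.01,"ty":0,"tz":0,"wx":0,"wy":0,"wz":0},{"tx":0.02,"ty":0,"tz":0,"wx":0,"wy":0,"wz":0},{"tx":0.03,"ty":0,"tz":0,"wx":0,"wy":0,"wz":0},{"tx":0.04,"ty":0,"tz":0,"wx":0,"wy":0,"wz":0},{"tx":0.04,"ty":0,"tz":0,"wx":0,"wy":0,"wz":0},{"tx":0.04,"ty":0,"tz":0,"wx":0,"wy":0,"wz":0},{"tx":0.04,"ty":0,"tz":0,"wx":0,"wy":0,"wz":0},{"tx":0.04,"ty":0,"tz":0,"wx":0,"wy":0,"wz":0}]'
```

```text
time_s: 18.3
tool_pos: [0.5693, 0.1375, 0.0414]
orientation: [3.142, 0.0, -0.276]
ft_force: [-0.1, -0.9, -0.2]
opening: 0.0337
gripper_force: 20.1
```

```bash
python3 -m creep '[{"tx":0.01,"ty":0,"tz":0,"wx":0,"wy":0,"wz":0},{"tx":0.02,"ty":0,"tz":0,"wx":0,"wy":0,"wz":0},{"tx":0.03,"ty":0,"tz":0,"wx":0,"wy":0,"wz":0},{"tx":0.04,"ty":0,"tz":0,"wx":0,"wy":0,"wz":0},{"tx":0.04,"ty":0,"tz":0,"wx":0,"wy":0,"wz":0},{"tx":0.04,"ty":0,"tz":0,"wx":0,"wy":0,"wz":0},{"tx":0.04,"ty":0,"tz":0,"wx":0,"wy":0,"wz":0},{"tx":0.04,"ty":0,"tz":0,"wx":0,"wy":0,"wz":0}]'; python3 - <<'E'
from h import *
im,m=cam("wrist","w7"); n="wrist"; print(state()["ft_force"])
r=cv2.bitwise_or(mask(im,(0,160,80),(5,255,255)),mask(im,(175,160,80),(180,255,255)))
g=mask(im,(50,90,40),(80,255,255))
c=blobs(r,4)[0]; print("red",c.min(0),c.max(0))
for c in blobs(g,8)[:3]: print(c.min(0),c.max(0))
for col in (300,310,320): print([tuple(im[y,col]) for y in range(128,150,2)])
E
```

```text
time_s: 19.1
tool_pos: [0.5695, 0.1373, 0.0414]
orientation: [3.142, 0.0, -0.276]
ft_force: [-1.5, 1.0, -0.1]
opening: 0.0337
gripper_force: 20.2
[-1.00362025  0.20420685 -0.58683513]
red [287 124] [341 144]
[276 208] [354 306]
[287 183] [355 203]
[288 209] [311 226]
[(np.uint8(140), np.uint8(34), np.uint8(26)), (np.uint8(144), np.uint8(39), np.uint8(39)), (np.uint8(139), np.uint8(32), np.uint8(27)), (np.uint8(135), np.uint8(27), np.uint8(24)), (np.uint8(140), np.uint8(34), np.uint8(33)), (np.uint8(136), np.uint8(34), np.uint8(26)), (np.uint8(134), np.uint8(30), np.uint8(29)), (np.uint8(135), np.uint8(36), np.uint8(32)), (np.uint8(104), np.uint8(23), np.uint8(23)), (np.uint8(55), np.uint8(89), np.uint8(59)), (np.uint8(57), np.uint8(97), np.uint8(65))]
[(np.uint8(143), np.uint8(35), np.uint8(29)), (np.uint8(142), np.uint8(33), np.uint8(32)), (np.uint8(139), np.uint8(33), np.uint8(31)), (np.uint8(137), np.uint8(29), np.uint8(24)), (np.uint8(137), np.uint8(35), np.uint8(33)), (np.uint8(138), np.uint8(35), np.uint8(31)), (np.uint8(138), np.uint8(41), np.uint8(35)), (np.uint8(132), np.uint8(30), np.uint8(29)), (np.uint8(105), np.uint8(29), np.uint8(24)), (np.uint8(57), np.uint8(94), np.uint8(61)), (np.uint8(53), np.uint8(94), np.uint8(61))]
[(np.uint8(142), np.uint8(38), np.uint8(37)), (np.uint8(137), np.uint8(30), np.uint8(19)), (np.uint8(142), np.uint8(43), np.uint8(38)), (np.uint8(139), np.uint8(35), np.uint8(31)), (np.uint8(135), np.uint8(35), np.uint8(29)), (np.uint8(136), np.uint8(33), np.uint8(30)), (np.uint8(132), np.uint8(30), np.uint8(24)), (np.uint8(133), np.uint8(35), np.uint8(34)), (np.uint8(102), np.uint8(35), np.uint8(26)), (np.uint8(51), np.uint8(92), np.uint8(63)), (np.uint8(57), np.uint8(95), np.uint8(64))]
```

```bash
python3 -m creep '[{"tx":0.01,"ty":0,"tz":0,"wx":0,"wy":0,"wz":0},{"tx":0.02,"ty":0,"tz":0,"wx":0,"wy":0,"wz":0},{"tx":0.02,"ty":0,"tz":0,"wx":0,"wy":0,"wz":0},{"tx":0.02,"ty":0,"tz":0,"wx":0,"wy":0,"wz":0},{"tx":0.02,"ty":0,"tz":0,"wx":0,"wy":0,"wz":0},{"tx":0.02,"ty":0,"tz":0,"wx":0,"wy":0,"wz":0},{"tx":0.02,"ty":0,"tz":0,"wx":0,"wy":0,"wz":0},{"tx":0.02,"ty":0,"tz":0,"wx":0,"wy":0,"wz":0}]'
```

```text
time_s: 19.95
tool_pos: [0.5696, 0.1373, 0.0413]
orientation: [3.141, 0.0, -0.276]
ft_force: [-4.4, 2.1, 0.5]
opening: 0.0336
gripper_force: 20.2
```

Now it is touching the stop. I'll ease back 0.1 mm and lower onto the ledge.

```bash
python3 -m creep '[{"tx":-0.01,"ty":0,"tz":0,"wx":0,"wy":0,"wz":0},{"tx":-0.01,"ty":0,"tz":0.01,"wx":0,"wy":0,"wz":0},{"tx":-0.01,"ty":0,"tz":0.02,"wx":0,"wy":0,"wz":0},{"tx":-0.01,"ty":0,"tz":0.03,"wx":0,"wy":0,"wz":0},{"tx":-0.01,"ty":0,"tz":0.03,"wx":0,"wy":0,"wz":0},{"tx":-0.01,"ty":0,"tz":0.03,"wx":0,"wy":0,"wz":0},{"tx":-0.01,"ty":0,"tz":0.03,"wx":0,"wy":0,"wz":0},{"tx":-0.01,"ty":0,"tz":0.03,"wx":0,"wy":0,"wz":0}]'
```

```text
time_s: 20.75
tool_pos: [0.5696, 0.1372, 0.0411]
orientation: [3.141, 0.0, -0.276]
ft_force: [-5.4, 1.9, 0.6]
opening: 0.0334
gripper_force: 20.2
```

```bash
python3 -m creep '[{"tx":0,"ty":0,"tz":0.01,"wx":0,"wy":0,"wz":0},{"tx":0,"ty":0,"tz":0.015,"wx":0,"wy":0,"wz":0},{"tx":0,"ty":0,"tz":0.015,"wx":0,"wy":0,"wz":0},{"tx":0,"ty":0,"tz":0.015,"wx":0,"wy":0,"wz":0},{"tx":0,"ty":0,"tz":0.015,"wx":0,"wy":0,"wz":0},{"tx":0,"ty":0,"tz":0.015,"wx":0,"wy":0,"wz":0},{"tx":0,"ty":0,"tz":0.015,"wx":0,"wy":0,"wz":0},{"tx":0,"ty":0,"tz":0.015,"wx":0,"wy":0,"wz":0}]'
```

```text
time_s: 21.55
tool_pos: [0.5696, 0.1373, 0.0411]
orientation: [3.141, 0.0, -0.276]
ft_force: [-5.5, 2.0, 1.6]
opening: 0.0335
gripper_force: 20.3
```

```bash
python3 -m creep '[{"tx":-0.01,"ty":0,"tz":0.01,"wx":0,"wy":0,"wz":0},{"tx":-0.01,"ty":0,"tz":0.015,"wx":0,"wy":0,"wz":0},{"tx":-0.01,"ty":0,"tz":0.015,"wx":0,"wy":0,"wz":0},{"tx":-0.01,"ty":0,"tz":0.015,"wx":0,"wy":0,"wz":0},{"tx":-0.01,"ty":0,"tz":0.015,"wx":0,"wy":0,"wz":0},{"tx":-0.01,"ty":0,"tz":0.015,"wx":0,"wy":0,"wz":0},{"tx":-0.01,"ty":0,"tz":0.015,"wx":0,"wy":0,"wz":0},{"tx":-0.01,"ty":0,"tz":0.015,"wx":0,"wy":0,"wz":0}]'
```

```text
time_s: 22.35
tool_pos: [0.5696, 0.1372, 0.0411]
orientation: [3.141, -0.0, -0.276]
ft_force: [-5.3, 1.9, 2.3]
opening: 0.0333
gripper_force: 20.4
```

```bash
python3 -m creep '[{"tx":0,"ty":0,"tz":0,"wx":0,"wy":0,"wz":0},{"tx":0,"ty":0,"tz":0,"wx":0,"wy":0,"wz":0},{"tx":0,"ty":0,"tz":0,"wx":0,"wy":0,"wz":0},{"tx":0,"ty":0,"tz":0,"wx":0,"wy":0,"wz":0},{"tx":0,"ty":0,"tz":0,"wx":0,"wy":0,"wz":0},{"tx":0,"ty":0,"tz":0,"wx":0,"wy":0,"wz":0},{"tx":0,"ty":0,"tz":0,"wx":0,"wy":0,"wz":0},{"tx":0,"ty":0,"tz":0,"wx":0,"wy":0,"wz":0}]' 0.3
python3 -m creep '[{"tx":0,"ty":0,"tz":-0.3,"wx":0,"wy":0,"wz":0},{"tx":0,"ty":0,"tz":-1,"wx":0,"wy":0,"wz":0},{"tx":0,"ty":0,"tz":-2.5,"wx":0,"wy":0,"wz":0},{"tx":0,"ty":0,"tz":-4.5,"wx":0,"wy":0,"wz":0},{"tx":-0.5,"ty":0,"tz":-6.5,"wx":0,"wy":0,"wz":0},{"tx":-1.5,"ty":0,"tz":-8.5,"wx":0,"wy":0,"wz":0},{"tx":-2.5,"ty":0,"tz":-9.5,"wx":0,"wy":0,"wz":0},{"tx":-3,"ty":0,"tz":-10,"wx":0,"wy":0,"wz":0}]'
python3 - <<'E'
from h import *
im,m=cam("wrist","w8"); n="wrist"; s=state(); print(s["tool_pos"],s["ft_force"],s["opening"])
cv2.imwrite("pics/w8c.png",cv2.resize(im[50:250,200:430,::-1],None,fx=3,fy=3,interpolation=cv2.INTER_CUBIC))
E
```

```text
time_s: 23.15
tool_pos: [0.5697, 0.1373, 0.0408]
orientation: [-3.142, -0.0, -0.276]
ft_force: [-0.1, 0.2, -1.1]
opening: 0.06
gripper_force: 0.0
time_s: 23.95
tool_pos: [0.5404, 0.1459, 0.1421]
orientation: [-3.14, -0.001, -0.276]
ft_force: [-0.3, -0.7, -0.5]
opening: 0.0601
gripper_force: 0.0
[0.54007621 0.14594255 0.14228817] [-1.29190209 -0.08921701 -0.02448582] 0.05978640834897678
```

View pics/w8c.png

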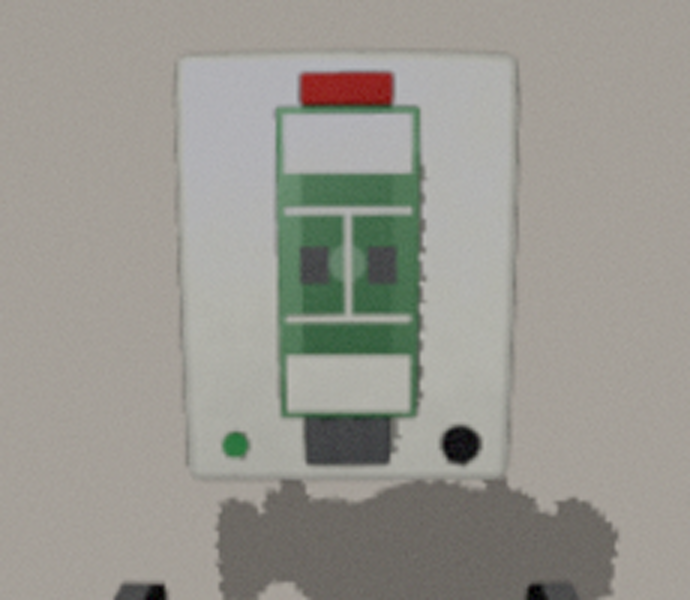

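The chamber lies flat on the ledge with its end (row 107) against the red stop. It is centred to within about 0.3 mm (column 348.5 against 347–348.5) and square, and the gripper is clear.

```bash
python3 -c "
from plant import arm
print(arm.sign_off())"
```

```text
the job is handed in; nothing more can be done
None
```

The chamber now lies flat, square and centred on the stage's ledge with its end against the red stop. The gripper has let go and is clear, and I handed the job in at about 24 s of the 61 s allowed. About 30 of its 76 mm overhung before I gripped it, and force readings on the glass stayed near 6 N.

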